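Set out the labelling corner of the fish-cutting bench

TASK

Set out the labelling corner for the next shift: finish the pyramid of three small label rolls in the grey twin rest, where one roll lies already: a second beside it and the third lying on top in the groove between them, all lined up with the rest, and stand the hand stamp upright inside the white outline on the mat, square with it. One roll and the stamp are under the rinse pipe: bring the gripper in at a slant and do not knock the pipe, and leave everything else on the bench where it is.

Things in the scene. Friction and masses are not known exactly. Their poses are not given: they have to be found in the camera images.
- roll_1: White paper label roll, a cylinder 56 mm in diameter and 60 mm long with a brown core, lying on its side. Origin at its centre; its y axis is the roll's axis. Starts in one of the two places of the twin rest.
- roll_2: White paper label roll, a cylinder 56 mm in diameter and 60 mm long with a brown core, lying on its side. Origin at its centre; its y axis is the roll's axis. Starts in a low cradle in front of the pipe, its centre 34 mm above the table. A cradle is a 6 mm slab 50 mm long with two rails rising 12 mm along the roll's flanks, so the flat ends of the roll stick out and can be gripped.
- roll_3: White paper label roll, a cylinder 56 mm in diameter and 60 mm long with a brown core, lying on its side. Origin at its centre; its y axis is the roll's axis. Starts in a like cradle under the rinse pipe.
- rest: Grey twin rest, fixed: slab 122 x 50 mm, 6 mm thick, a rail 8 mm wide and 12 mm above the slab on each outer side (106 mm apart inside) and a 10 mm wide rib as high down the middle. One roll lies each side of the rib, centres about 29 mm either side of the middle, 34 mm above the table. Origin under its centre; x runs across from rail to rail, y along the rails and the rolls' axes.
- mat: Thin dark rubber mat, 100 x 84 mm, 2 mm thick, fixed to the table, with a white outline 68 x 52 mm inside. Origin under its centre; x along the outline's long side.
- stamp: Hand stamp: a steel foot 56 x 40 mm (x, y) and 20 mm high, with an upright round black handle 26 mm in diameter on its centre, round-topped, 88 mm high in all. Origin at the centre of its underside. Starts upright on the table under the rinse pipe.
- rinse_pipe: Steel rinse pipe, fixed: a level tube 28 mm in diameter and 450 mm long along its y axis, its axis 200 mm above the table, on posts 18 mm in diameter at y = -210 and +210 mm. Origin on the table below its middle.
- tin: Bystander: low steel tin, 48 mm in diameter, 35 mm high, under the pipe between stamp and roll. Origin under its centre.
- jar: Bystander: small jar, 44 mm in diameter, 55 mm high. Origin under its centre.
- weight: Bystander: brass check weight, 42 mm in diameter, 56 mm high. Origin under its centre.
- spray: Bystander: white bottle, 64 mm in diameter, 170 mm high, beyond the pipe. Origin under its centre.
- big_roll: Bystander: large label roll standing on end, 100 mm in diameter, 50 mm high. Origin under its centre.
- cup: Bystander: white mug, 76 mm in diameter, 85 mm high. Origin under its centre.
Mind the look-alikes: they are no part of the job. What is shaped like the rest but turquoise is not meant.

How it is judged (in metres and radians):
At the end, for the whole second after the job is handed in: Two rolls side by side in the rest, the third in the groove on top (8 mm across), all within 15 mm lengthwise and 10 degrees of the rest; the stamp upright on the mat within 12 mm of the outline's centre and 0.2 rad of its direction; all released and at rest (((x of roll_2 in the frame of rest between -0.036 and 0.036 m and z of roll_2 in the frame of rest between 0.03 and 0.038 m and x of roll_3 in the frame of rest between -0.036 and 0.036 m and z of roll_3 in the frame of rest between 0.03 and 0.038 m and horizontal distance between roll_2 and roll_3 above 0.053 m and x of roll_1 in the frame of rest between -0.008 and 0.008 m and z of roll_1 in the frame of rest between 0.076 and 0.088 m) or (x of roll_1 in the frame of rest between -0.036 and 0.036 m and z of roll_1 in the frame of rest between 0.03 and 0.038 m and x of roll_3 in the frame of rest between -0.036 and 0.036 m and z of roll_3 in the frame of rest between 0.03 and 0.038 m and horizontal distance between roll_1 and roll_3 above 0.053 m and x of roll_2 in the frame of rest between -0.008 and 0.008 m and z of roll_2 in the frame of rest between 0.076 and 0.088 m) or (x of roll_1 in the frame of rest between -0.036 and 0.036 m and z of roll_1 in the frame of rest between 0.03 and 0.038 m and x of roll_2 in the frame of rest between -0.036 and 0.036 m and z of roll_2 in the frame of rest between 0.03 and 0.038 m and horizontal distance between roll_1 and roll_2 above 0.053 m and x of roll_3 in the frame of rest between -0.008 and 0.008 m and z of roll_3 in the frame of rest between 0.076 and 0.088 m)) and y of roll_1 in the frame of rest between -0.015 and 0.015 m and angle between the y axis of each of roll_1, roll_2, roll_3 and the y axis of rest, either way round below 0.17 rad and linear speed of each of roll_1, roll_2, roll_3, stamp below 0.02 m/s and y of roll_2 in the frame of rest between -0.015 and 0.015 m and y of roll_3 in the frame of rest between -0.015 and 0.015 m and horizontal distance between stamp and mat below 0.012 m and angle between the x axis of stamp and the x axis of mat, either way round below 0.2 rad and angle between stamp's own z axis and vertical below 0.08 rad and height (world z) of stamp below 0.008 m); the robot touches nothing.
It fails at once if another thing on the bench is shifted more than 30 mm (distance of any of tin, jar, weight, spray, big_roll, cup from where it was at the start of the episode above 0.03 m).
It fails at once if a standing bystander is tipped over (angle between any of tin, jar, weight, spray, big_roll, cup's own z axis and vertical above 0.6 rad).
It fails at once if the robot strikes the rinse pipe or its posts (over 8 N) (contact force between any of the arm, the fingers and rinse_pipe above 8 N).
It also fails if it takes over 72 s, if anything falls off the work surface, if the arm or the gripper's body presses on something with over 40 N, if the wrist force passes 120 N, or if a joint passes its speed limit or range.

ROBOT

A 6-joint arm with a two-finger parallel gripper is mounted at the origin on the work surface. World frame = base frame: x ahead of the robot, y to its left, z up, the work surface at z = 0. Lengths are in m, angles in degrees, forces in N, time in s.
With the tool pointing down it reaches from about 0.375 to 0.75 m from the base axis. Payload 9 kg.
Tool frame: the origin (TCP) lies where the fingers leave the gripper's body, on its centre line; the fingertips stand 73 mm ahead of it and the grasp point (between the pads) lies 54 mm ahead of it (robot.tip_reach is the distance from the TCP to the fingertips, in m); z points along the fingers, y is the line along which they close (so a half turn about z gives the same grasp; the last joint's range is limited). The gripper opens to 85 mm and grips with 20 to 120 N. Pads are 22 mm wide; open, the fingers measure 114 mm over their backs; the gripper's body (76 mm by 85 mm) begins 54 mm behind the grasp point. The pads swing forward as they close: fully open they stand 13 mm farther back than shut.
Start: joints at [60.808, 5.964, 5.575, 89.605, 0, 77.527], TCP at [0.173, 0.575, 0.304] pointing down, gripper open.
Joint ranges: [-171.21, 171.21], [-48.23, 106.86], [-62.78, 66.21], [-105.2, 120.99], [-86.42, 89.51], [-180, 180]. Speed limits (degrees/s): [127.2, 127.2, 147.25, 180, 180, 180].

INTERFACE

Orientations are given as [roll, pitch, yaw] about the fixed x, y, z axes, in that order (R = Rz(yaw) Ry(pitch) Rx(roll)).
In Python, from plant import robot gives the robot as it stands. Calls block until the motion is done:
- robot.move_pose(position, orientation): joint-space move of the TCP to a pose.
- robot.line_to(position, vel=0.15, rotation=None, guard=None): straight line of the TCP; rotation=None keeps the orientation; vel is the mean speed in m/s. With guard (N) it stops when the force on the tool has changed by that much, and returns True; else False.
- robot.goto_joints(angles): joint-space move.
- robot.set_gripper(opening): finger opening in m; the grip force is fixed at half the most; returns when the fingers have stopped.
- robot.pause(seconds).
- robot.ik(position, orientation): joint angles nearest the present ones, or None.
- robot.observe(): the state.
- robot.grab_frame(name): name is "scene" or "top"; returns the picture (420x560x3 uint8, blue, green, red); there is no depth.
- robot.get_calibration(name): a dict with "vertical_fov" (degrees; the focal length in pixels is half the picture's height over the tangent of half this angle, whatever the lens; pixels are square), "cx", "cy" (the principal point, pixels), "k1" (the pictures are not rectified: a ray, as slopes to the right and down, at radius r is drawn at 1 + k1 r^2 times it, then the intrinsics apply), "rvec" (rotation vector, rad) and "tvec" (3), from world to camera coordinates, as OpenCV has them. Camera axes: x right, y down, z forward; pixel columns grow to the right and rows downward; lengths in m; the calibration is good to about 2 mm. A picture is of the moment at which its call begins. get_calibration takes no time and is no camera call.
A pose or a line that the arm cannot do raises robot.IKError and nothing moves.
- robot.job_done(): hands the job in; it is judged then, once.
The state is a dict: "time": time; "q": joint angles; "qvel": joint speeds; "joint_torque": joint torques, N m; "tool_pos": TCP position; "tcp_rot": TCP orientation; "ft_force": force on the tool from outside, world axes, zero at the start; "torque": the same for the moment, N m; "gripper_width": finger opening in m; "gripper_force": force on a finger pad.
Only numpy, scipy, OpenCV 4.12 (cv2) and the standard library are available. Lean on these libraries where they do the work, as an engineer would, in place of code of your own. Each camera call takes 0.05 s, during which the arm holds its last target. There are 200 camera calls.

## Working session

There is one attempt and no reset: what is moved stays moved. The work goes in short steps, each a Python script; the robot and the scene stay as the last script left them, time stands still between calls to the robot, and variables do not carry over. Pictures are saved under pics/ and viewed, at most 10 in all, crops included, and the job is handed in when it is done.

```bash
ls; mkdir -p pics
python3 - <<'E'
from plant import robot
import cv2,numpy as np
for n in("scene","top"):
    cv2.imwrite(f"pics/{n}0.png",robot.grab_frame(n)); c=robot.get_calibration(n);print(n,c)
    R=cv2.Rodrigues(np.array(c["rvec"],float))[0];print(-R.T@np.array(c["tvec"]).ravel(),R[2])
o=robot.observe();print(o)
E
```

```text
pics
scene {'vertical_fov': 43.55657026241427, 'cx': 275.7203297264311, 'cy': 217.89038517331477, 'k1': -0.10241523490515159, 'rvec': array([ 0.69298338,  2.71077381, -1.03564926]), 'tvec': array([ 0.48775545, -0.13984669,  1.45621081])}
[0.92208897 0.71969518 1.00488963] [-0.30332495 -0.59029173 -0.74803051]
top {'vertical_fov': 44.31601506591515, 'cx': 276.6620624596113, 'cy': 211.57922035281862, 'k1': -0.16227574558688315, 'rvec': array([ 2.21747179, -2.17219861,  0.07555261]), 'tvec': array([-0.00626156,  0.54344193,  1.32734336])}
[0.46242835 0.01561965 1.35761731] [ 0.06030041 -0.00794167 -0.99814868]
{'time': 0.1, 'q': array([6.08079063e+01, 5.99750673e+00, 5.53114109e+00, 8.96058599e+01,
       3.05071435e-05, 7.75298804e+01]), 'qvel': array([-0.02342065, -0.08839477,  0.23453592,  0.00490197,  0.00368819,
        0.070152  ]), 'joint_torque': array([ 7.19720105e-03, -5.58204389e+01,  5.04721355e+01,  1.30958899e-02,
       -1.93516944e-04,  1.20361935e-05]), 'tool_pos': array([0.17248431, 0.57444039, 0.30317284]), 'tcp_rot': array([-1.79929485e+02, -1.56254802e-02,  1.63278016e+02]), 'ft_force': array([-0.6438054 , -0.68852195,  0.03656562]), 'torque': array([ 0.0040242 , -0.00324683,  0.00847886]), 'gripper_force': 0.0, 'gripper_width': 0.08514281176180259}
```

View pics/scene0.png

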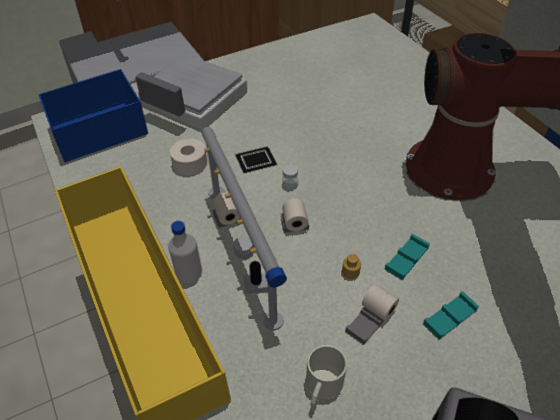

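View pics/top0.png

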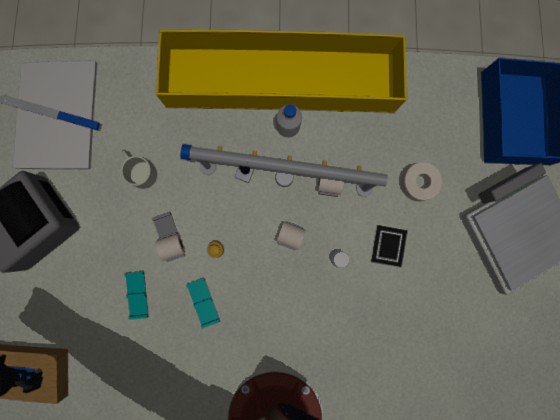

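The pictures show, in the top view: rest (165,237) with roll_1 at (170,247), roll_2 (291,236), stamp (244,172), tin (285,179), roll_3 (330,186), mat (389,246), and the pipe from (186,152) to (385,180). I'll zoom in next.

Run:
```python
import cv2
a=cv2.imread("pics/top0.png");s=cv2.imread("pics/scene0.png")
cv2.imwrite("pics/topc.png",cv2.resize(a[130:275,145:415],None,fx=2.96,fy=2.96,interpolation=cv2.INTER_CUBIC))
cv2.imwrite("pics/scc.png",cv2.resize(s[140:345,195:410],None,fx=2.9,fy=2.9,interpolation=cv2.INTER_CUBIC))
```

```text
(no output)
```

View pics/topc.png

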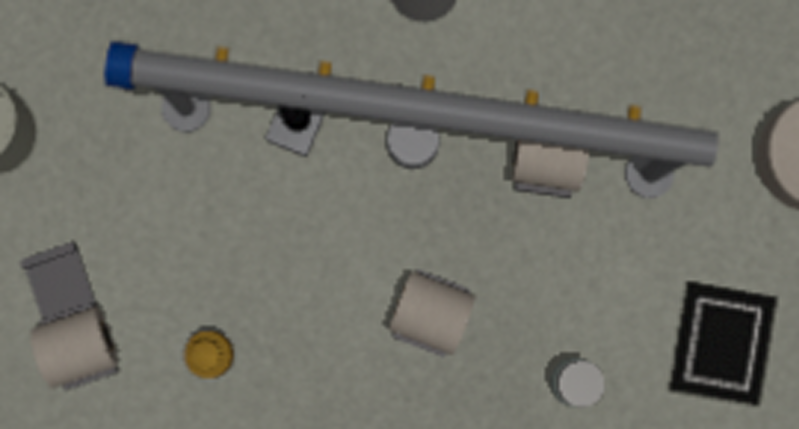

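View pics/scc.png

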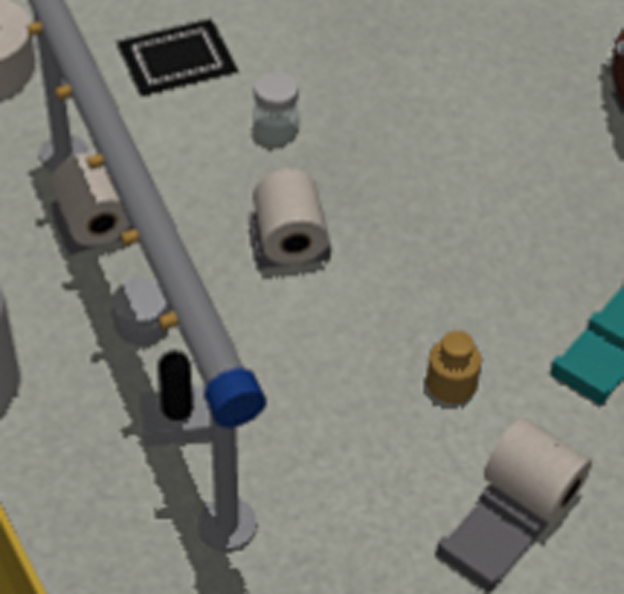

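```bash
cat > h.py <<'E'
import cv2,numpy as np
from plant import robot
def ray(n,u,v,z):
    c=robot.get_calibration(n);f=210/np.tan(np.radians(c["vertical_fov"]/2))
    K=np.array([[f,0,c["cx"]],[0,f,c["cy"]],[0,0,1]])
    p=cv2.undistortPoints(np.array([[[u,v]]],float),K,np.array([c["k1"],0,0,0]))[0,0]
    R=cv2.Rodrigues(np.array(c["rvec"]))[0];C=-R.T@np.ravel(c["tvec"]);d=R.T@[p[0],p[1],1]
    return (C+d*(z-C[2])/d[2])[:2]
def T(cu,cv,z): return ray("top",145+(cu+.5)/2.96-.5,130+(cv+.5)/2.96-.5,z)
def S(cu,cv,z): return ray("scene",195+(cu+.5)/2.9-.5,140+(cv+.5)/2.9-.5,z)
def blobs(img,m,amin,roi):
    k=np.zeros(m.shape,np.uint8);x0,y0,x1,y1=roi;k[y0:y1,x0:x1]=m[y0:y1,x0:x1]
    return [c for c in cv2.findContours(k,cv2.RETR_EXTERNAL,cv2.CHAIN_APPROX_NONE)[0] if cv2.contourArea(c)>amin]
E
python3 - <<'E'
from h import *
np.set_printoptions(precision=4,suppress=True)
t=cv2.imread("pics/top0.png").astype(int);s=cv2.imread("pics/scene0.png").astype(int)
for n,p,z in [("pipeL",T(107,63,.2),0),("pipeR",T(717,148,.2),0),("pipeLs",S(232,388,.2),0),("postL",T(186,112,0),0),("postR",T(650,180,0),0),("postLs",S(228,525,0),0),
 ("tin",T(413,144,.035),0),("core1s",S(570,487,.034),0),("core2s",S(295,242,.034),0),("core3s",S(102,222,.034),0),
 ("stamp cL",T(267,133,.02),0),("stamp cM",T(305,155,.02),0),("stamp cR",T(322,122,.02),0),("st s1",S(148,430,.02),0),("st s2",S(213,428,.02),0),("st s0",S(145,393,.02),0),
 ("rest a",T(22,265,.018),0),("rest b",T(75,243,.018),0),("rest as",S(438,548,.018),0),("rest bs",S(490,585,.012),0),
 ("weight",T(208,355,.05),0),("jar",T(580,383,.055),0)]: print(n,p)
print("roll colours",t[236,291],t[247,170],t[186,330],t[225,260],"sc",s[210,294],s[208,224])
warm=((t[...,2]-t[...,0])>14)&(t.sum(2)>330)
for roi,nm,z in [((270,210,315,255),"r2",.04),((150,225,190,265),"r1",.04),((312,175,350,205),"r3",.04)]:
    for c in blobs(t,warm,60,roi):
        b=cv2.boxPoints(cv2.minAreaRect(c)); print(nm,cv2.contourArea(c)); print(np.array([ray("top",*q,z) for q in b]))
dark=t.max(2)<60
for c in blobs(t,dark,500,(365,215,415,275)):
    b=cv2.boxPoints(cv2.minAreaRect(c));w=np.array([ray("top",*q,.002) for q in b]);print("mat",w,w.mean(0))
dark=s.max(2)<50
for c in blobs(s,dark,300,(230,140,285,178)):
    b=cv2.approxPolyDP(c,4,True)[:,0].astype(float);w=np.array([ray("scene",*q,.002) for q in b]);print("mat s",w,w.mean(0))
for c in blobs(s,dark,60,(245,255,265,292)):
    m=cv2.moments(c);print("handle",cv2.boundingRect(c),cv2.contourArea(c),ray("scene",m["m10"]/m["m00"],m["m01"]/m["m00"],.054))
dt=t.max(2)<45
for c in blobs(t,dt,8,(235,160,256,180)): print("handle top",c.reshape(-1,2).min(0),c.reshape(-1,2).max(0),T(295,118,.08))
E
```

```text
pipeL [0.6662 0.2277]
pipeR [ 0.6105 -0.2435]
pipeLs [0.6634 0.2061]
postL [0.658  0.1911]
postR [ 0.6056 -0.2272]
postLs [0.6617 0.1886]
tin [ 0.6288 -0.0126]
core1s [0.4338 0.3017]
core2s [ 0.4923 -0.0067]
core3s [ 0.6253 -0.1069]
stamp cL [0.6377 0.1161]
stamp cM [0.6189 0.0821]
stamp cR [0.6485 0.0678]
st s1 [0.6814 0.0949]
st s2 [0.6364 0.1176]
st s0 [0.668  0.0622]
rest a [0.5165 0.3308]
rest b [0.537  0.2839]
rest as [0.5411 0.2897]
rest bs [0.5226 0.3311]
weight [0.4416 0.1597]
jar [ 0.4242 -0.1589]
roll colours [121 131 140] [122 131 140] [119 128 137] [114 124 122] sc [150 161 171] [82 87 92]
r2 339.0
[[ 0.4721  0.0033]
 [ 0.5116 -0.0116]
 [ 0.4905 -0.0676]
 [ 0.451  -0.0526]]
r1 323.0
[[0.4517 0.3174]
 [0.4712 0.2594]
 [0.4334 0.2464]
 [0.4139 0.3042]]
r3 201.5
[[ 0.6043 -0.1024]
 [ 0.6309 -0.1058]
 [ 0.6238 -0.1654]
 [ 0.5972 -0.1619]]
mat [[ 0.4181 -0.246 ]
 [ 0.5152 -0.2611]
 [ 0.5034 -0.3429]
 [ 0.4058 -0.3274]] [ 0.4606 -0.2943]
mat s [[ 0.407  -0.3264]
 [ 0.5006 -0.3393]
 [ 0.5116 -0.2643]
 [ 0.4188 -0.2495]] [ 0.4595 -0.2949]
handle (250, 261, 11, 24) 205.0 [0.6543 0.0908]
handle top [239 166] [249 173] [0.6431 0.0883]
```

```bash
cat >> h.py <<'E'
from scipy.spatial.transform import Rotation as Ro
def ori(tilt,az,flip=0):   # tool z leans outward by tilt toward azimuth az; fingers close horizontally across az
    a,t=np.radians(az),np.radians(tilt)
    z=np.array([np.sin(t)*np.cos(a),np.sin(t)*np.sin(a),-np.cos(t)]);y=np.array([-np.sin(a),np.cos(a),0])*(-1 if flip else 1)
    return Ro.from_matrix(np.c_[np.cross(y,z),y,z])
def pose(p,tilt,az,flip=0,back=0.):  # p = grasp point; back = retreat along tool
    R=ori(tilt,az,flip);z=R.as_matrix()[:,2]
    return list(np.array(p)-z*(.054+back)),list(R.as_euler("xyz",degrees=True))
# world poses: centre, yaw (deg)
R2=np.array([.4816,-.0345]);A2=-20.6
R3=np.array([.6222,-.136]);A3=-6.7
REST=np.array([.4715,.286]);AR=21.5
ST=np.array([.653,.088]);AS=-28.;MAT=np.array([.460,-.2945]);AM=-8.6
E
python3 - <<'E'
from h import *
np.set_printoptions(precision=0,suppress=True)
u=np.array([np.cos(np.radians(AR)),np.sin(np.radians(AR))])
for f in (0,1):
    print("flip",f)
    for nm,p,z,t,a in [("r2",R2,.036,0,A2),("r2up",R2,.15,0,A2),("rest",REST+.029*u,.036,0,AR),("restup",REST+.029*u,.16,0,AR),("top",REST,.084,0,AR),("topup",REST,.16,0,AR)]+\
     [(f"r3 t{t}",R3,.036,t,A3) for t in (40,50,60)]+[(f"r3out t{t}",R3-[.15,-.02],.09,t,A3) for t in (40,50,60)]+\
     [(f"st t{t} a{a}",ST,.064,t,a) for t in(45,55) for a in (-30,-20,-7,5)]+[(f"mat t{t} a{a}",MAT,.067,t,a+AM-AS) for t in(45,55) for a in (-30,-20,-7,5)]:
        print(nm,robot.ik(*pose([*p,z],t,a,f)))
E
```

```text
flip 0
r2 [-20. -10. -33.  68.   0.   1.]
r2up [-20. -15. -24.  80.   0.   1.]
rest [ 18.   7. -16.  67.   0.  -4.]
restup [18.  3. -7. 80.  0. -4.]
top [ 18.  -0. -18.  72.   0.  -4.]
topup [ 18.  -2. -12.  80.   0.  -4.]
r3 t40 [-31. -26. -56.  23.  15. -19.]
r3 t50 None
r3 t60 None
r3out t40 None
r3out t50 None
r3out t60 None
st t45 a-30 [  7. -14. -46.  20. -25.  28.]
st t45 a-20 [  3. -20. -51.  16. -16.  17.]
st t45 a-7 [ -2. -26. -56.  15.  -3.   3.]
st t45 a5 [ -8. -28. -58.  17.   9.  -9.]
st t55 a-30 [  9. -15. -53.   4. -31.  25.]
st t55 a-20 [  5. -23. -60.   1. -20.  15.]
st t55 a-7 None
st t55 a5 None
mat t45 a-30 None
mat t45 a-20 [-68. -38. -60.  47.  41. -59.]
mat t45 a-7 [-70. -22. -48.  56.  44. -79.]
mat t45 a5 [-70.  -8. -36.  66.  45. -96.]
mat t55 a-30 None
mat t55 a-20 None
mat t55 a-7 [-74. -19. -50.  54.  55. -84.]
mat t55 a5 [ -74.   -2.  -36.   68.   54. -104.]
flip 1
r2 [ -20.  -10.  -33.   68.    0. -179.]
r2up [ -20.  -15.  -24.   80.    0. -179.]
rest [ 18.   7. -16.  67.   0. 176.]
restup [ 18.   3.  -7.  80.   0. 176.]
top [ 18.  -0. -18.  72.   0. 176.]
topup [ 18.  -2. -12.  80.   0. 176.]
r3 t40 [-31. -26. -56.  23.  15. 161.]
r3 t50 None
r3 t60 None
r3out t40 None
r3out t50 None
r3out t60 None
st t45 a-30 [   7.  -14.  -46.   20.  -25. -152.]
st t45 a-20 [   3.  -20.  -51.   16.  -16. -163.]
st t45 a-7 [  -2.  -26.  -56.   15.   -3. -177.]
st t45 a5 [ -8. -28. -58.  17.   9. 171.]
st t55 a-30 [   9.  -15.  -53.    4.  -31. -155.]
st t55 a-20 [   5.  -23.  -60.    1.  -20. -165.]
st t55 a-7 None
st t55 a5 None
mat t45 a-30 None
mat t45 a-20 [-68. -38. -60.  47.  41. 121.]
mat t45 a-7 [-70. -22. -48.  56.  44. 101.]
mat t45 a5 [-70.  -8. -36.  66.  45.  84.]
mat t55 a-30 None
mat t55 a-20 None
mat t55 a-7 [-74. -19. -50.  54.  55.  96.]
mat t55 a5 [-74.  -2. -36.  68.  54.  76.]
```

Run:
```python
from h import *
def scan(P,z0,a,pd):
    n=np.array([np.cos(np.radians(a)),np.sin(np.radians(a))])
    nn=np.array([.993,-.1174])
    for h in (0,.02,.04,.07,.1):
        r=[]
        for d in (0,.03,.06,.09,.12,.15):
            p=P-n*d;off=np.dot(p-[.6105,-.2435],nn)
            best=None
            for t in range(60,-1,-4):
                if robot.ik(*pose([*p,z0+h],t,a,0)) is not None:
                    th=np.radians(t);v=np.array([-off,.2-z0-h]);ax=np.array([-np.sin(th),np.cos(th)])
                    perp=abs(v[0]*ax[1]-v[1]*ax[0]); best=(t,int(1000*(perp-.014)));break
            r.append(best)
        print(h,r)
print("r3");scan(R3,.036,A3,0)
for a in(-20,-7,0):
    print("st",a);scan(ST,.064,a,0)
```

```text
r3
0 [(44, 100), (40, 115), (36, 131), (32, 150), (28, 169), (24, 190)]
0.02 [(44, 86), (40, 102), (36, 119), (32, 139), (28, 160), (24, 182)]
0.04 [(44, 72), (40, 89), (36, 108), (32, 128), (28, 151), (24, 174)]
0.07 [(48, 56), (44, 73), (36, 90), (32, 112), (28, 136), (20, 160)]
0.1 [(48, 34), (44, 52), (36, 72), (32, 97), (28, 122), (20, 149)]
st -20
0 [(56, 96), (52, 109), (48, 123), (44, 141), (40, 160), (36, 181)]
0.02 [(56, 80), (52, 93), (48, 109), (44, 127), (40, 147), (36, 169)]
0.04 [(60, 67), (52, 77), (48, 94), (44, 113), (40, 134), (36, 157)]
0.07 [(60, 41), (56, 55), (52, 71), (48, 91), (40, 115), (36, 140)]
0.1 [(60, 15), (56, 30), (52, 48), (48, 69), (40, 96), (36, 122)]
st -7
0 [(48, 84), (44, 99), (40, 116), (36, 136), (32, 157), (28, 179)]
0.02 [(52, 75), (44, 85), (40, 104), (36, 124), (32, 146), (28, 169)]
0.04 [(52, 59), (44, 71), (40, 91), (36, 112), (32, 135), (28, 160)]
0.07 [(52, 35), (48, 52), (44, 72), (36, 94), (32, 119), (28, 146)]
0.1 [(52, 12), (48, 30), (40, 52), (36, 77), (32, 104), (28, 132)]
st 0
0 [(48, 84), (44, 99), (40, 116), (36, 135), (32, 156), (24, 174)]
0.02 [(48, 70), (44, 85), (40, 103), (36, 123), (32, 145), (24, 166)]
0.04 [(48, 55), (44, 71), (40, 90), (36, 112), (28, 133), (24, 158)]
0.07 [(52, 35), (48, 52), (40, 71), (36, 94), (28, 119), (24, 145)]
0.1 [(52, 12), (48, 30), (40, 52), (36, 76), (28, 105), (24, 133)]
```

```bash
cat > s1.py <<'E'
from h import *
u=np.array([np.cos(np.radians(AR)),np.sin(np.radians(AR))]);w=np.array([-u[1],u[0]])
def st(m): o=robot.observe();print(m,round(o["time"],1),np.round(o["gripper_width"],4),np.round(o["gripper_force"],0),np.round(o["ft_force"],1))
robot.move_pose(*pose([*R2,.13],0,A2));st("above")
robot.line_to(pose([*R2,.037],0,A2)[0],guard=15);robot.set_gripper(.05);st("grip")
robot.line_to(pose([*R2,.17],0,A2)[0],vel=.2);st("lift")
P=REST+.0295*u
robot.move_pose(*pose([*P,.17],0,AR));st("over rest")
robot.line_to(pose([*P,.06],0,AR)[0],vel=.15)
print(robot.line_to(pose([*P,.037],0,AR)[0],vel=.05,guard=8));st("down");print(robot.observe()["tool_pos"])
E
python3 s1.py
```

```text
above 2.6 0.085 0.0 [0.4 0.  0.8]
grip 3.7 0.0595 64.0 [0.3 0.  6.4]
lift 4.5 0.0596 65.0 [-1.2 -0.3 -1.6]
over rest 5.8 0.0593 65.0 [-0.2 -0.7 -1.4]
True
down 7.1 0.0597 65.0 [ 3.9  1.9 -1.3]
[0.50002095 0.29719065 0.09375925]
```

Run:
```python
from h import *
u=np.array([np.cos(np.radians(AR)),np.sin(np.radians(AR))])
P=REST+.0315*u
robot.line_to(pose([*P,.0398],0,AR)[0],vel=.05)
print(robot.line_to(pose([*P,.037],0,AR)[0],vel=.04,guard=8),robot.observe()["ft_force"],robot.observe()["tool_pos"])
robot.set_gripper(.085)
robot.line_to(pose([*P,.17],0,AR)[0],vel=.25)
robot.move_pose(*pose([.47,-.1,.2],10,A3))   # clear of the rest, on the way to roll_3
t=robot.grab_frame("top");s=robot.grab_frame("scene");cv2.imwrite("pics/t1.png",t);cv2.imwrite("pics/s1.png",s)
a=cv2.resize(t[200:280,140:220],(480,480),interpolation=cv2.INTER_CUBIC);b=cv2.resize(s[270:350,330:410],(320,320),interpolation=cv2.INTER_CUBIC)
o=np.zeros((480,800,3),np.uint8);o[:,:480]=a;o[:320,480:]=b;cv2.imwrite("pics/m1.png",o);print(robot.observe()["time"])
```

```text
False [-1.06546647 -0.0545559   8.73388455] [0.50130762 0.2978023  0.09227644]
10.2167
```

View pics/m1.png

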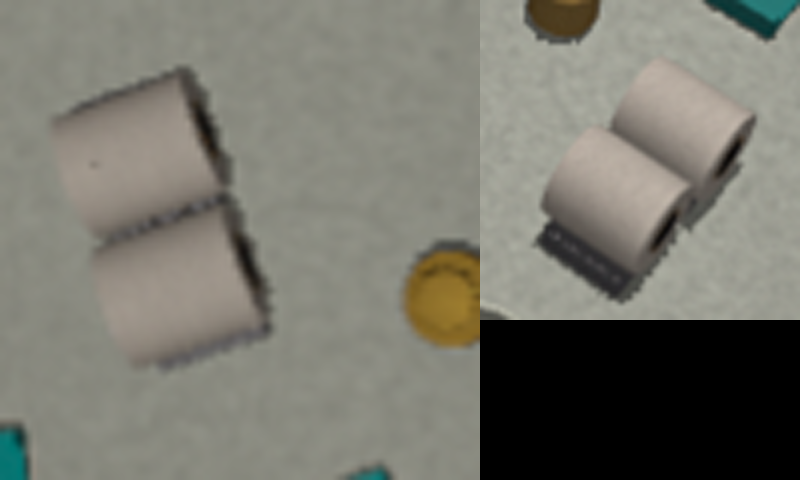

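The picture shows both rolls side by side and parallel in the rest, with the groove running from (100,243) to (228,195) in the left crop. Next is roll_3.

```bash
cat > s2.py <<'E'
from h import *
def st(m): o=robot.observe();print(m,round(o["time"],1),np.round(o["gripper_width"],4),np.round(o["gripper_force"],0),np.round(o["ft_force"],1))
a,b=[ray("top",140+x/6-.4,200+y/6-.4,.048) for x,y in((100,243),(228,195))];print("groove",(a+b)/2,np.degrees(np.arctan2(*(a-b)[::-1]))-90)
n=np.array([np.cos(np.radians(A3)),np.sin(np.radians(A3))])
def P(d,z,t): return pose([*(R3-n*d),z],t,A3)
def go(d,z,t,v=.2,g=None):
    p,r=P(d,z,t);return robot.line_to(p,vel=v,rotation=r,guard=g)
robot.move_pose(*P(.15,.08,22));st("pre")
go(0,.072,40);st("under")
print(go(0,.038,40,.12,15));st("at")
robot.set_gripper(.05);st("grip")
go(0,.066,40,.12);st("lift")
go(.14,.08,22);st("out")
cv2.imwrite("pics/s2.png",robot.grab_frame("scene"));cv2.imwrite("pics/t2.png",robot.grab_frame("top"))
E
python3 s2.py
```

```text
groove [0.47299692 0.28395809] 21.709815868250473
pre 10.8 0.0851 0.0 [ 0.8  0.2 -0.1]
under 11.6 0.0853 0.0 [ 0.4  0.6 -0.4]
False
at 12.1 0.0851 0.0 [-0.6  0.2 -0.3]
grip 12.4 0.0595 64.0 [-4.9  0.7  7.7]
lift 12.8 0.0593 65.0 [-0.3 -0.7 -2.6]
out 13.6 0.0593 65.0 [-0.5 -0.4 -2.1]
```

```bash
sed -i 's/^REST=.*/REST=np.array([.4733,.2858]);AR=21.6/' h.py
cat > s3.py <<'E'
from h import *
def st(m): o=robot.observe();print(m,round(o["time"],1),np.round(o["gripper_width"],4),np.round(o["ft_force"],1),o["tool_pos"])
p=robot.observe()["tool_pos"];robot.line_to([p[0]-.02,p[1],.25],vel=.25)
robot.move_pose(*pose([*REST,.18],0,AR));st("over")
robot.line_to(pose([*REST,.105],0,AR)[0],vel=.15)
print(robot.line_to(pose([*REST,.080],0,AR)[0],vel=.04,guard=6));st("down")
t=robot.grab_frame("top");s=robot.grab_frame("scene")
a=cv2.resize(t[200:280,140:220],(480,480),interpolation=cv2.INTER_CUBIC);b=cv2.resize(s[265:345,325:405],(320,320),interpolation=cv2.INTER_CUBIC)
o=np.zeros((480,800,3),np.uint8);o[:,:480]=a;o[:320,480:]=b;cv2.imwrite("pics/m3.png",o)
E
python3 s3.py
```

```text
over 15.8 0.0596 [-0.6 -0.6 -2.3] [0.47356461 0.2849891  0.23392521]
True
down 16.9 0.0594 [3.  0.9 5.2] [0.47449541 0.28628613 0.14240234]
```

View pics/m3.png

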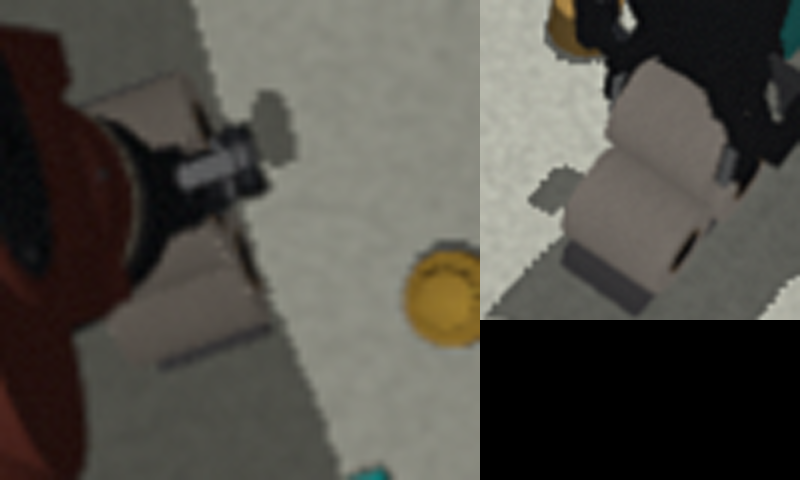

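It touches one roll slightly early, and the side force points along +u, so I'll shift a few millimetres and seat it.

```bash
cat > s4.py <<'E'
from h import *
def st(m): o=robot.observe();print(m,round(o["time"],1),np.round(o["gripper_width"],4),np.round(o["ft_force"],1),o["tool_pos"])
u=np.array([np.cos(np.radians(AR)),np.sin(np.radians(AR))])
robot.line_to(pose([*REST,.092],0,AR)[0],vel=.1)
Q=REST+.004*u
robot.line_to(pose([*Q,.092],0,AR)[0],vel=.1)
print(robot.line_to(pose([*Q,.079],0,AR)[0],vel=.04,guard=6));st("down")
E
python3 s4.py
```

```text
True
down 17.8 0.0597 [1.2 0.6 5.9] [0.47778416 0.28755264 0.1400598 ]
```

```bash
cat > s5.py <<'E'
from h import *
Q=robot.observe()["tool_pos"]
robot.set_gripper(.085)
robot.line_to([Q[0],Q[1],.25],vel=.2)
robot.move_pose(*pose([.5,.09,.17],20,-20))
t=robot.grab_frame("top");s=robot.grab_frame("scene");cv2.imwrite("pics/t5.png",t)
a=cv2.resize(t[200:280,140:220],(480,480),interpolation=cv2.INTER_CUBIC);b=cv2.resize(s[265:345,325:405],(320,320),interpolation=cv2.INTER_CUBIC)
o=np.zeros((480,800,3),np.uint8);o[:,:480]=a;o[:320,480:]=b;cv2.imwrite("pics/m5.png",o);print(robot.observe()["time"])
E
python3 s5.py
```

```text
19.8
```

View pics/m5.png

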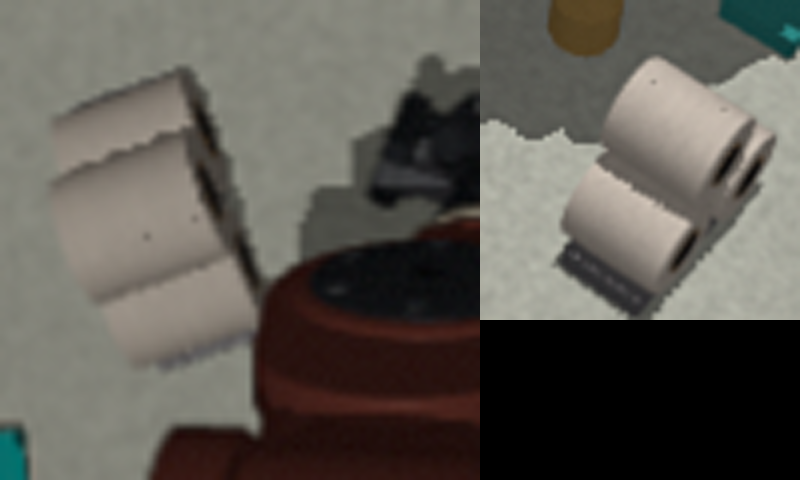

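The pyramid is seated and in line. Next is the stamp.

```bash
cat > s6.py <<'E'
from h import *
def st(m): o=robot.observe();print(m,round(o["time"],1),np.round(o["gripper_width"],4),np.round(o["ft_force"],1))
az=-20.;am=az+AM-AS;T_=44
n=np.array([np.cos(np.radians(az)),np.sin(np.radians(az))])
def P(d,z,t): return pose([*(ST-n*d),z],t,az)
def go(d,z,t,v=.2,g=None):
    p,r=P(d,z,t);return robot.line_to(p,vel=v,rotation=r,guard=g)
for z in(.068,.1,.15): print(robot.ik(*pose([*MAT,z],T_,am)) is not None,end=" ")
robot.set_gripper(.065)
robot.move_pose(*P(.13,.075,36));st("pre")
print(go(0,.065,T_,.15,12));st("at")
robot.set_gripper(0.015);st("grip")
go(0,.081,T_,.08);st("lift")
go(.09,.087,T_,.12);st("out")
go(.09,.15,T_,.2)
s=robot.grab_frame("scene");cv2.imwrite("pics/s6.png",s)
cv2.imwrite("pics/m6.png",cv2.resize(s[180:320,200:340],(560,560),interpolation=cv2.INTER_CUBIC));st("up")
E
python3 s6.py
```

```text
True True True pre 20.7 0.0648 [1.1 0.1 0.9]
False
at 21.6 0.0651 [ 0.   0.5 -0.2]
grip 22.1 0.0245 [-3.   1.2  2. ]
lift 22.4 0.0244 [ 0.2  0.6 -2.4]
out 23.3 0.0243 [-1.1  0.6 -2.2]
up 23.9 0.0244 [-0.4 -0.7 -3.5]
```

View pics/m6.png

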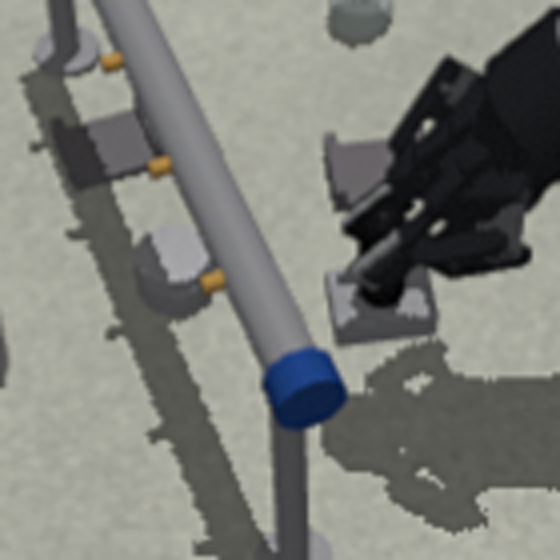

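The stamp is held upright by the handle, with the lower edge of its foot running from (337,345) to (436,333) in the crop. I'll measure its yaw and offset.

Run:
```python
from h import *
az=-20.;n=np.array([np.cos(np.radians(az)),np.sin(np.radians(az))])
q=lambda x,y,z: ray("scene",200+(x+.5)/4-.5,180+(y+.5)/4-.5,z)
A,B=q(338,345,.085),q(436,333,.085);C,D=q(335,318,.105),q(437,303,.105);E=q(329,270,.105)
for x,y in((A,B),(C,D),(E,C)): d=x-y;print(x,y,np.hypot(*d),np.degrees(np.arctan2(d[1],d[0])))
print("grasp",ST-n*.09, robot.observe()["tool_pos"],robot.observe()["tcp_rot"])
for a,b in((A,B),(C,D)):
    e=(a-b)/np.hypot(*(a-b));print("centre",(a+b)/2-.02*np.array([-e[1],e[0]]))
```

```text
[0.5990393  0.12493938] [0.54858743 0.14375883] 0.053847586270200316 -20.456411031435813
[0.59881898 0.1214275 ] [0.54600491 0.13926602] 0.05574529924981252 -18.662944972512598
[0.58587914 0.09115931] [0.59881898 0.1214275 ] 0.03291812246351647 -113.14699789904327
grasp [0.56842766 0.11878181] [0.53282278 0.13137383 0.18719868] [-179.93165253   43.88984193  160.03196076]
centre [0.56682347 0.11561034]
centre [0.56601194 0.11139841]
```

```bash
cat > s7.py <<'E'
from h import *
def st(m): o=robot.observe();print(m,round(o["time"],1),np.round(o["gripper_width"],4),np.round(o["ft_force"],1),o["tool_pos"])
for am in(-8,-7,-6,-5,-4,-3):
    if all(robot.ik(*pose([*MAT,z],44,am)) is not None for z in(.065,.08,.15)): break
print(am)
robot.move_pose(*pose([*MAT,.15],44,am));st("over")
robot.line_to(pose([*MAT,.077],44,am)[0],vel=.15)
print(robot.line_to(pose([*MAT,.064],44,am)[0],vel=.03,guard=4));st("down")
s=robot.grab_frame("scene");cv2.imwrite("pics/s7.png",s)
cv2.imwrite("pics/m7.png",cv2.resize(s[110:210,205:330],(750,600),interpolation=cv2.INTER_CUBIC))
E
python3 s7.py
```

```text
-4
over 25.5 0.0243 [-0.3  0.4 -2.8] [ 0.42290372 -0.29119102  0.18839208]
True
down 26.5 0.0245 [1.2 0.  1.1] [ 0.42303962 -0.29232376  0.10612627]
```

View pics/m7.png

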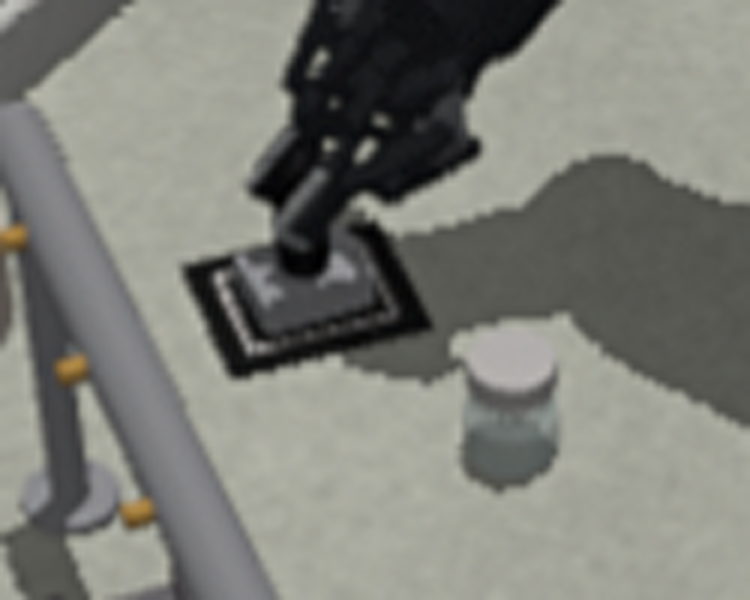

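The foot sits inside the outline, square, with even gaps of about 15 px. I'll release it, back off and check.

```bash
cat > s8.py <<'E'
from h import *
def st(m): o=robot.observe();print(m,round(o["time"],1),np.round(o["gripper_width"],4),np.round(o["ft_force"],1),o["tool_pos"])
o=robot.observe();p=o["tool_pos"]
robot.line_to([p[0],p[1],p[2]-.002],vel=.02,guard=4);st("press")
robot.set_gripper(.06)
z=Ro.from_euler("xyz",o["tcp_rot"],degrees=True).as_matrix()[:,2];p=robot.observe()["tool_pos"]
for b in(.05,.1):
    try: robot.line_to(list(p-z*b),vel=.12)
    except robot.IKError: robot.line_to([p[0],p[1],p[2]+b],vel=.1) 
robot.pause(.3)
p=robot.observe()["tool_pos"];robot.line_to([p[0],p[1],max(p[2],.27)],vel=.2);st("clear")
robot.move_pose(*pose([.4,0.05,.3],0,0))
t=robot.grab_frame("top");s=robot.grab_frame("scene");cv2.imwrite("pics/t8.png",t);cv2.imwrite("pics/s8.png",s)
o=np.zeros((560,800,3),np.uint8)
o[:400,:400]=cv2.resize(s[130:180,230:280],(400,400),interpolation=cv2.INTER_CUBIC);o[:400,400:]=cv2.resize(t[220:270,365:415],(400,400),interpolation=cv2.INTER_CUBIC)
o[400:,:280]=cv2.resize(t[210:280,140:280],(280,140));o[400:,300:580]=cv2.resize(s[270:350,300:460],(280,140))
cv2.imwrite("pics/m8.png",o)
E
python3 s8.py
```

```text
press 26.8 0.0244 [-4.5  4.3 11.4] [ 0.42375546 -0.29295691  0.10605369]
clear 29.3 0.0599 [-1.1 -0.4 -0.9] [ 0.42286582 -0.29214157  0.27041154]Traceback (most recent call last):
  File "s8.py", line 16, in <module>
    o[400:,:280]=cv2.resize(t[210:280,140:280],(280,140));o[400:,300:580]=cv2.resize(s[270:350,300:460],(280,140))
    ~^^^^^^^^^^^
ValueError: could not broadcast input array from shape (140,280,3) into shape (160,280,3)
```

Run:
```python
import cv2,numpy as np
t=cv2.imread("pics/t8.png");s=cv2.imread("pics/s8.png")
o=np.zeros((600,800,3),np.uint8);C=cv2.INTER_CUBIC
o[:400,:400]=cv2.resize(s[130:180,230:280],(400,400),interpolation=C);o[:400,400:]=cv2.resize(t[220:270,365:415],(400,400),interpolation=C)
o[400:,:400]=cv2.resize(t[200:280,140:300],(400,200),interpolation=C);o[400:,400:]=cv2.resize(s[270:350,300:460],(400,200),interpolation=C)
cv2.imwrite("pics/m8.png",o)
```

```text
(no output)
```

View pics/m8.png

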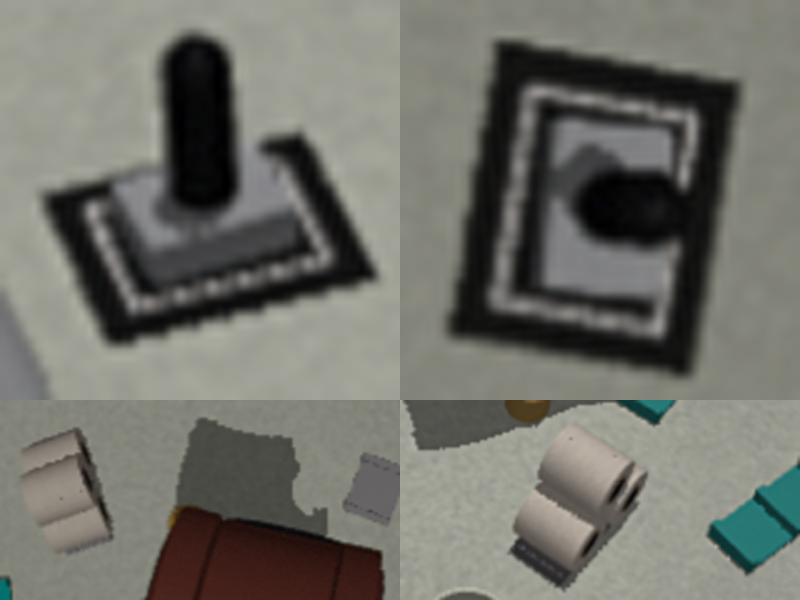

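The stamp stands upright inside the outline, about 5° off its direction, and the pyramid is intact. I'll check the numbers and hand in.

Run:
```python
from h import *
q=lambda x,y,z: ray("top",365+(x-400+.5)/8-.5,220+(y+.5)/8-.5,z)
w=lambda x,y,z: ray("scene",230+(x+.5)/8-.5,130+(y+.5)/8-.5,z)
print("outline",np.mean([q(*c,.002) for c in((525,88),(698,112),(662,330),(493,303))],0))
a,b=q(552,119,.022),q(540,292,.022);d=a-b;L=np.hypot(*d);e=d/L
print("foot edge",L,np.degrees(np.arctan2(d[1],d[0])),"centre",(a+b)/2+.02*np.array([e[1],-e[0]]))
print("outline s",np.mean([w(*c,.002) for c in((90,210),(135,308),(330,260),(275,165))],0))
a,b=w(155,258,.022),w(298,218,.022);d=a-b;L=np.hypot(*d);e=d/L
print("foot s",L,np.degrees(np.arctan2(d[1],d[0])),(a+b)/2+.02*np.array([e[1],-e[0]]))
t0=cv2.imread("pics/top0.png").astype(int);t=cv2.imread("pics/t8.png").astype(int)
print(robot.observe()["time"])
```

```text
outline [ 0.46024666 -0.29455603]
foot edge 0.05655263190939768 -3.323321823554015 centre [ 0.4597583  -0.29374891]
outline s [ 0.45941697 -0.29669392]
foot s 0.05307958205169234 -6.538787425385106 [ 0.46123134 -0.29168963]
30.7667
```

```bash
python3 -c "
from plant import robot
print(robot.job_done())"
```

```text
the job is handed in; nothing more can be done
None
```

I handed the job in at about 31 s: the pyramid of three rolls is seated in the grey rest, and the stamp stands upright on the mat, about 1–5 mm off centre and 2–5° off square by the camera measurements; the hand-in returned no verdict.

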